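# Shut a road stud into the dark-test box and start the test

### The job

Get the road stud on the blue tray ready for its dark test: push the tray by its front panel all the way into the grey box, then push the side-hinged door fully shut, then press the green button on the roof right down and let it go. Everything is done by pushing with the fingertips: do not lift the tray, do not touch the stud itself, and leave everything else on the table where it is.

Things in the scene. Friction and masses are not known exactly. Their poses are not given: they have to be found in the camera images.
- test_box: grey dark-test box, 150 deep (x) x 164 wide (y) x 90 high, fixed. Origin: centre of its underside on the table; x points from its open front inward, y left, z up. Opening at x = -75, inside of back wall at x = +69. A base plate (top 10 high, side rails 18 high) stands out 110 in front of the opening. Black sensor, 12 high, at the rear left of the roof
- tray: loose blue tray with the stud on it, 144 x 144, walls 14 high, front panel 54 high, 0.3 kg; slides smoothly (1 to 2 N) on the base plate, 10 above the table, between two rails, 2 play each side. Origin: centre of its underside, x axis into the box. Fully home it stands against the back wall: origin at x = -3 in the box frame, front panel flush with the box front
- tray_front (a point): on the outer face of the tray's upright front panel (blue with a small white plate; 144 wide, 5 thick, from 10 to 64 above the table), in the middle of its width, 44 above the table; 72 in front of the tray's origin. Push here, along the box's +x
- box_door (a joint): opening angle of the dark steel side-hinged door, rad: 0 = shut against the box front (hard stop), about 1.6 = standing straight out toward the robot. Stiff hinge (about 0.08 N m), stays where it is left
- door_hinge (a point): on the door's vertical hinge line at the front left of the box (x = -81, y = 82 in the box frame), 48 above the table. Axes turn with the door: from here the panel runs 162 along -y to its free edge, x from -3 to 3 thick, from 22 to 86 above the table; -x is the outside face, to be pushed to shut it. At angle 0 its axes are those of the box
- door_edge (a point): middle of the door's outside face at its free edge, 48 above the table
- start (a joint): travel of the start button, m: 0 = up, 0.006 = fully down; spring, fully down takes 4 N
- start_top (a point): centre of the top of the round green start button, 24 dia, in a black housing on the front right of the box roof; pressed straight down
- stud: the road stud to be tested: grey fluted drum with clear lens, 128 dia x 47 high, 0.41 kg, lying loose on the tray with about 3 play each way, its top 61 above the table. Origin: centre of its underside
- stud_04: bystander: finished road stud, grey fluted drum with clear lens, 128 dia x 47 high; origin at the centre of its underside
- stud_07: bystander: finished road stud like stud_04; origin at the centre of its underside
- stud_13: bystander: finished road stud like stud_04; origin at the centre of its underside
- housing_12: bystander: empty grey stud housing, open on top, 128 dia x 36 high; origin at the centre of its underside
- housing_18: bystander: empty stud housing like housing_12; origin at the centre of its underside
- thread_lock: bystander: red bottle with black nozzle, 33 dia x 88 high; origin at the centre of its underside
- insert_tray: bystander: small black tray of brass inserts, 62 x 90 x 22; origin at the centre of its underside
Mind the look-alikes: they are no part of the job. There is more than one size of the tray; the one meant has the size given above.

How it is judged:
By the outcome, as a careful person would: the job done as asked, in the order asked, and still so for the second after the job is handed in, with the robot touching nothing.
It also fails if it takes over 54 s, if anything falls off the work surface, if the arm or the gripper's body presses on something with over 40 N, if the wrist force passes 120 N, or if a joint passes its speed limit or range.

### The arm

A 7-joint arm with a two-finger parallel gripper is mounted at the origin on a cart in front of the work surface, level with it; the furniture and walls round the work are solid. World frame = base frame: x ahead of the robot, y to its left, z up, the work surface at z = 0. Lengths are in m, angles in rad, forces in N, time in s.
With the tool pointing down it reaches from about 0.4 to 0.85 m from the base axis. Payload 4.4 kg.
Tool frame: the origin (TCP) lies at the very end of the fingers, on their centre line; the grasp point (between the pads) lies 19 mm behind it; z points along the fingers, y is the direction in which the jaws open and shut (so a half turn about z gives the same grasp; the last joint's range is limited). The gripper opens to 94 mm and grips with 3 to 60 N. Pads are 16 mm wide; open, the fingers measure 119 mm over their backs; the gripper's body (75 mm by 177 mm) begins 78 mm behind the grasp point.
Start: joints at [1.247, 0.628, 0.038, 1.517, -0.027, 0.996, -0.02], TCP at [0.166, -0.629, 0.205] pointing down, gripper open.
Joint ranges: [-3.06, 3.06], [-0.37, 2.12], [-1.25, 1.32], [0.18, 2.47], [-1.1, 4.24], [0.23, 1.98], [-2.94, 2.94]. Speed limits (rad/s): [2.57, 2.57, 3.14, 3.14, 3.14, 3.14, 3.14].

### API

Orientations are given as a unit quaternion [x, y, z, w].
In Python, from rig import * gives the robot as it stands. The module is installed in compiled form; this text tells all that it offers.
- The arm moves only by the tool servo_tool, never from a script. Its argument "steps" is a list of rows, each a list of 5 numbers: the opening in per cent of the stroke, from 0 (shut) to 100 (fully open), then the shift along the tool's x, y, z in m, then the turn about the tool's z in degrees. A call has 1 to 10 rows; each row is the pose to reach, as a shift and turn from the pose commanded when the call began, along the tool's axes at that moment; what a row does not reach only later rows make up. A row lasts 1/10 s, in which the tool goes at most 50 mm and 8.59 degrees, less where a joint would pass 70% of its speed; a pose out of reach is approached as far as the arm can. A call with a gripper value outside its range is refused whole. The fingers move at their own pace and stop on an object; the grip force is fixed at half the most. Time passes only in rows, so rows that repeat a pose let the fingers close. It gives the time, the measured TCP pose, the force and the opening at its end, in the units of the state.
- sense(): the state, without advancing time (a new reading comes with each control period).
- capture(name): name is "scene" or "top" or "wrist"; returns a dict with "pixels" (400x640x3 uint8, blue, green, red), "mtx" (3x3 intrinsics, pixels), "world_to_cam" (4x4, takes a point from world to camera coordinates); the wrist camera has in their place "hand_eye" (4x4, takes a point from camera to tool coordinates, whose origin is the TCP and whose axes are the flange's). Camera axes: x right, y down, z forward; pixel columns grow to the right and rows downward; lengths in m; the calibration is good to about 2 mm. A picture is of the moment at which its call begins: read the wrist's pose just before it. There is no depth.
- hand_in(): hands the job in, once; it reports no verdict.
The state is a dict: "time": time; "joint_positions": joint angles; "qd": joint speeds; "effort": joint torques, N m; "ee_pos": TCP position; "tcp_rot": TCP orientation; "force": force on the tool from outside, world axes, zero at the start; "torque": the same for the moment, N m; "opening": opening from 0.0 (shut) to 1.0 (fully open).
Only numpy, scipy, OpenCV 4.12 (cv2) and the standard library are available. Lean on these libraries where they do the work, as an engineer would, in place of code of your own. Each camera call takes 0.05 s, during which the arm holds its last target. There are 200 camera calls.

## Working session

There is one attempt and no reset: what is moved stays moved. The work goes in short steps, Python scripts to look and compute and a tool call to move; the robot and the scene stay as the last step left them, time stands still between calls to the robot, and variables do not carry over. Pictures are saved under pics/ and viewed, about 8 in all and at most 12, crops included, and the job is handed in when it is done.

Besides the shell and the picture viewer there is one more tool, called after "Emit:" as name(argument=value, ...) on one line, values as JSON. servo_tool: Moves the arm, as the interface text tells. Its arguments: {"type":"object","properties":{"steps":{"type":"array","items":{"type":"array","items":{"type":"number"}}}},"required":["steps"]}

```bash
mkdir -p pics; python3 - <<'E'
from rig import *
import cv2,pickle
s=sense();print({k:s[k] for k in('time','ee_pos','tcp_rot','force','opening')})
d={}
for n in("scene","top"):
    c=capture(n);d[n]=c;cv2.imwrite(f"pics/{n}0.png",c["pixels"])
    print(n,c["mtx"],c["world_to_cam"])
pickle.dump(d,open("c0.pkl","wb"))
E
```

```text
{'time': 0.0, 'ee_pos': array([ 0.1655573 , -0.62789724,  0.20459636]), 'tcp_rot': array([ 9.91706053e-01,  1.28523456e-01, -1.43077089e-04, -8.97887651e-04]), 'force': array([ 0.1424727 , -0.17244373, -0.09757201]), 'opening': 1.0011437184118988}
scene [[511.63417511   0.         315.48728577]
 [  0.         511.63417511 197.52566948]
 [  0.           0.           1.        ]] [[-7.09898774e-01 -7.04303380e-01 -6.92869415e-04  3.50995311e-01]
 [-4.19054885e-01  4.23174374e-01 -8.03315911e-01  3.41396370e-01]
 [ 5.66071316e-01 -5.69982630e-01 -5.95552741e-01  1.16398484e+00]
 [ 0.00000000e+00  0.00000000e+00  0.00000000e+00  1.00000000e+00]]
top [[441.62148447   0.         309.21636597]
 [  0.         441.62148447 200.21754986]
 [  0.           0.           1.        ]] [[ 0.0606516  -0.99815118  0.00394972 -0.06873283]
 [-0.97301155 -0.06000571 -0.22281794  0.55042442]
 [ 0.222643    0.00967114 -0.97485207  1.32206185]
 [ 0.          0.          0.          1.        ]]
```

View pics/scene0.png

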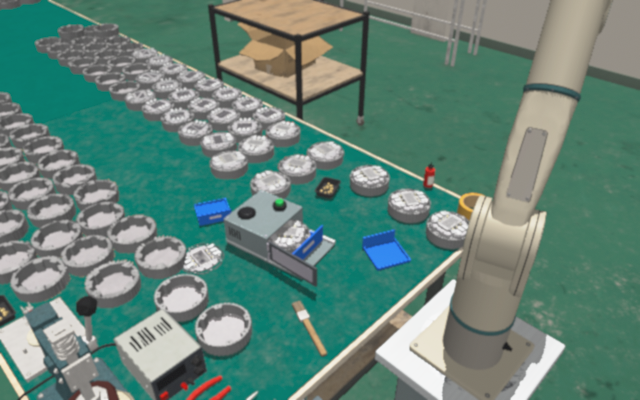

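View pics/top0.png

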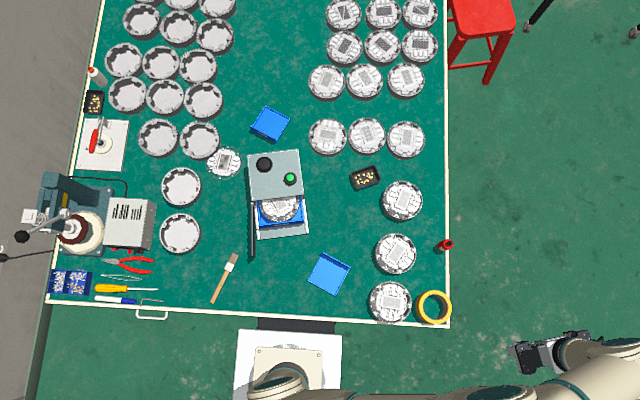

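The scene and top views show the grey box at about (275,178) in the top image. The blue tray with the stud is on its base plate at (280,208), the door stands out at (252,230), and the green button is at (290,179). The black disc at (264,164) is the sensor. There are two look-alike empty blue trays, at (270,125) and (328,273). I choose the tray on the base plate and check it in a close crop.

```bash
python3 - <<'E'
import cv2,pickle
d=pickle.load(open("c0.pkl","rb"))
p=d["top"]["pixels"][140:265,225:325];cv2.imwrite("pics/crop1.png",cv2.resize(p,None,fx=4.8,fy=4.8,interpolation=cv2.INTER_CUBIC)[:600])
E
```

```text
(no output)
```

View pics/crop1.png

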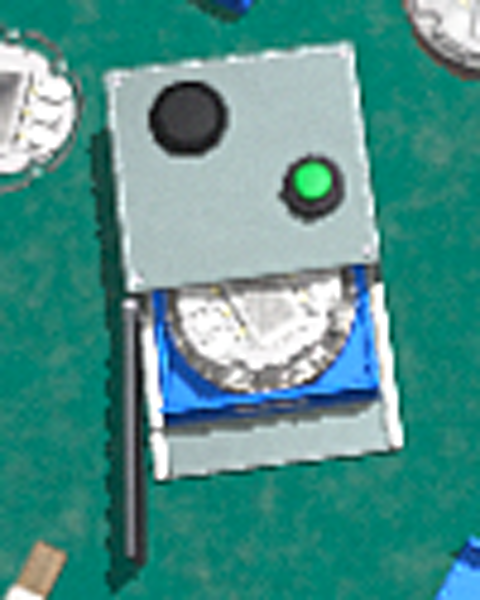

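The crop confirms the choice: this tray carries the stud and sits between the rails of the grey box, with its front panel at crop (165–380, 390–418). The roof corners are at crop (108,75), (352,45), (380,262) and (133,290). The door runs from (132,300) to (135,560), and the button is at (313,181).

```bash
cat > h.py <<'E'
import numpy as np,cv2,pickle
from scipy.optimize import least_squares
from scipy.spatial.transform import Rotation as R
def proj(c,P):
    P=np.atleast_2d(P);W=c["world_to_cam"];q=P@W[:3,:3].T+W[:3,3];u=q@c["mtx"].T;return u[:,:2]/u[:,2:]
def unproj(c,uv,z):
    W=c["world_to_cam"];C=-W[:3,:3].T@W[:3,3];r=W[:3,:3].T@np.linalg.inv(c["mtx"])@[*uv,1];return C+r*(z-C[2])/r[2]
def b2w(p,P):
    P=np.atleast_2d(np.array(P,float));c,s=np.cos(p[2]),np.sin(p[2])
    return np.c_[p[0]+c*P[:,0]-s*P[:,1],p[1]+s*P[:,0]+c*P[:,1],P[:,2]]
def w2b(p,P): 
    P=np.atleast_2d(P);d=P[:,:2]-p[:2];c,s=np.cos(p[2]),np.sin(p[2]);return np.c_[c*d[:,0]+s*d[:,1],-s*d[:,0]+c*d[:,1],P[:,2]]
E
python3 - <<'E'
from h import *
d=pickle.load(open("c0.pkl","rb"));t=d["top"]
f=lambda a:np.array(a)/4.8+[225,140]-0.4
obj=[(.075,.082,.09),(.075,-.082,.09),(-.075,-.082,.09),(-.075,.082,.09),(-.185,.082,.018),(-.185,-.082,.018)]
uv=f([(108,75),(352,45),(380,262),(133,290),(160,480),(402,447)])
r=least_squares(lambda p:(proj(t,b2w(p,obj))-uv).ravel(),[.6,0,0]);p=r.x
print("box",p,np.degrees(p[2]),r.fun.round(2))
np.save("box.npy",p)
W=t["world_to_cam"];print("cam",-W[:3,:3].T@W[:3,3])
for n,a,z in[("btn",(313,181),.108),("doorfree",(135,560),.086),("hinge",(130,302),.086),("panL",(165,412),.064),("panR",(380,388),.064)]:
    w=unproj(t,f(a),z);print(n,w.round(4),w2b(p,w).round(4))
# scene check
s=d["scene"];print(proj(s,b2w(p,obj)).round(0))
a=s["pixels"][185:305,190:350];cv2.imwrite("pics/crop2.png",cv2.resize(a,None,fx=5,fy=5,interpolation=cv2.INTER_CUBIC))
E
```

```text
box [0.62335682 0.07526574 0.18894146] 10.825548290081603 [-0.45 -0.53  0.52 -0.54  0.65  0.09 -0.93  0.85 -0.32 -0.16  0.55  0.19]
cam [ 0.24539026 -0.04836299  1.41173065]
btn [0.6114 0.0283 0.108 ] [[-0.0206 -0.0439  0.108 ]]
doorfree [0.3661 0.123  0.086 ] [[-0.2437  0.0952  0.086 ]]
hinge [0.53   0.1409 0.086 ] [[-0.0793  0.082   0.086 ]]
panL [0.4639 0.1151 0.064 ] [[-0.1492  0.069   0.064 ]]
panR [ 0.488 -0.022  0.064] [[-0.1512 -0.0702  0.064 ]]
[[223. 218.]
 [261. 189.]
 [302. 206.]
 [266. 238.]
 [301. 275.]
 [335. 240.]]
```

View pics/crop2.png

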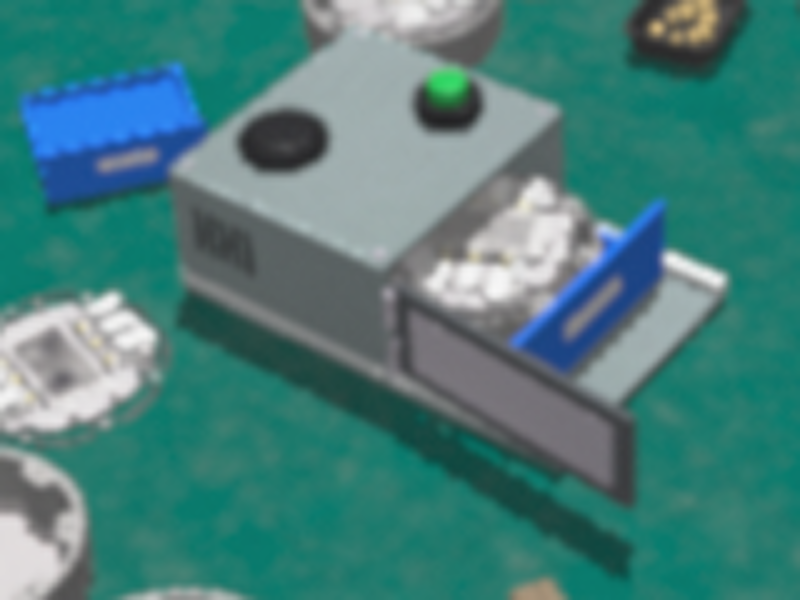

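The box pose fits both views (box at (0.623, 0.075), yaw 10.8°), and the door is about 1.65 rad open. I'll approach with closed fingers.

```bash
cat >> h.py <<'E'
def go(box,tx,yaw_off=0.,frame="box"):
    """shift in tool axes (m) and turn (deg) from the measured pose to the target; tool x at box yaw+yaw_off deg"""
    from rig import sense
    s=sense();M=R.from_quat(s["tcp_rot"]).as_matrix()
    w=b2w(box,tx)[0] if frame=="box" else np.array(tx)
    a=np.degrees(np.arctan2(M[1,0],M[0,0]));t=np.degrees(box[2])+yaw_off
    print("t",round(s["time"],2),"F",s["force"].round(1),"now box",w2b(box,s["ee_pos"])[0].round(4),"->",w.round(3),"shift",(M.T@(w-s["ee_pos"])).round(4),"turn",round(-(t-a),1))
E
python3 - <<'E'
from h import *
d=pickle.load(open("c0.pkl","rb"));p=np.load("box.npy")
# triangulate button
A=[(d["top"],np.array([313,181])/4.8+[225,140]-.4),(d["scene"],np.array([447,82])/5+[190,185]-.4)]
r=least_squares(lambda X:np.concatenate([proj(c,X)[0]-u for c,u in A]),[.61,.03,.1]);print("btn",r.x,w2b(p,r.x),r.fun.round(2))
go(p,(.42,-.35,.20),frame="w")
go(p,(-.21,0,.15))
E
```

```text
btn [0.61064573 0.02793945 0.1091994 ] [[-0.02137367 -0.04409667  0.1091994 ]] [ 0.08  0.12 -0.13 -0.04]
t 0.1 F [-0.   0.4 -0. ] now box [-0.5817 -0.6047  0.2047] -> [ 0.42 -0.35  0.2 ] shift [ 0.3169 -0.2039  0.005 ] turn 3.9
t 0.1 F [-0.   0.4 -0. ] now box [-0.5817 -0.6047  0.2047] -> [0.417 0.036 0.15 ] shift [ 0.4124 -0.5777  0.0556] turn 3.9
```

Emit:
servo_tool(steps=[[0, 0.04, -0.025, 0, 0], [0, 0.08, -0.05, 0, 0], [0, 0.12, -0.075, 0, 0], [0, 0.16, -0.1, 0, 1], [0, 0.2, -0.125, 0, 2], [0, 0.24, -0.15, 0, 3], [0, 0.28, -0.18, 0, 4], [0, 0.315, -0.205, 0, 4], [0, 0.34, -0.25, 0, 4], [0, 0.35, -0.29, 0, 4]])

```text
time: 1.1
ee_pos: [0.4322, -0.2559, 0.2051]
tcp_rot: [0.995, 0.095, 0.001, -0.0]
force: [1.6, 0.5, -0.5]
opening: 0.186
```

```bash
python3 -c "
from h import *
go(np.load('box.npy'),(-.20,0,.15))"
```

```text
t 1.1 F [ 1.6  0.5 -0.5] now box [-0.2499 -0.2894  0.2051] -> [0.427 0.038 0.15 ] shift [ 0.0504 -0.2893  0.0553] turn 0.1
```

Emit:
servo_tool(steps=[[0, 0.01, -0.04, 0, 0], [0, 0.02, -0.08, 0, 0], [0, 0.03, -0.12, 0, 0], [0, 0.035, -0.16, 0.01, 0], [0, 0.04, -0.2, 0.02, 0], [0, 0.045, -0.24, 0.03, 0], [0, 0.05, -0.27, 0.045, 0], [0, 0.05, -0.289, 0.055, 0], [0, 0.05, -0.289, 0.055, 0], [0, 0.05, -0.289, 0.055, 0]])

```text
time: 2.1
ee_pos: [0.4253, 0.0339, 0.1505]
tcp_rot: [0.996, 0.094, -0.0, 0.0]
force: [-0.0, 0.4, -0.0]
opening: 0.005
```

```bash
python3 -c "
from h import *
go(np.load('box.npy'),(-.195,0,.036))
from rig import capture
c=capture('wrist');cv2.imwrite('pics/w1.png',c['pixels']);print(c['hand_eye'].round(3),c['mtx'])"
```

```text
t 2.1 F [-0.   0.4 -0. ] now box [-0.2023 -0.0034  0.1505] -> [0.432 0.039 0.036] shift [ 0.0074 -0.0035  0.1144] turn -0.0
[[ 0.001 -0.959 -0.282  0.082]
 [ 1.     0.001  0.     0.001]
 [-0.    -0.282  0.959 -0.18 ]
 [ 0.     0.     0.     1.   ]] [[296.81181373   0.         321.76103014]
 [  0.         296.81181373 202.29367466]
 [  0.           0.           1.        ]]
```

View pics/w1.png

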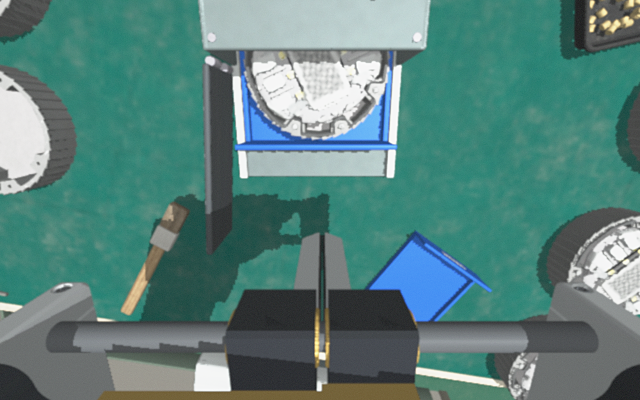

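The wrist view shows the fingers aligned with the tray: panel top edge at row ~148, columns 237–397, rails ending at 242 and 390, and the door at 205–232. The nearest look-alike tray, at (430,275), is clear of the descent.

Emit:
servo_tool(steps=[[0, 0.003, -0.003, 0.03, 0], [0, 0.005, -0.003, 0.06, 0], [0, 0.007, -0.003, 0.09, 0], [0, 0.007, -0.003, 0.114, 0], [0, 0.007, -0.003, 0.114, 0], [0, 0.017, -0.003, 0.114, 0], [0, 0.025, -0.003, 0.114, 0], [0, 0.033, -0.003, 0.114, 0], [0, 0.04, -0.003, 0.114, 0], [0, 0.044, -0.003, 0.114, 0]])

```text
time: 3.15
ee_pos: [0.4685, 0.0456, 0.0371]
tcp_rot: [0.996, 0.094, -0.0, 0.0]
force: [-2.8, 0.2, 2.2]
opening: 0.003
```

```bash
python3 -c "
from h import *
go(np.load('box.npy'),(-.083,0,.036))"
```

```text
t 3.15 F [-2.8  0.2  2.2] now box [-0.1577 -0.      0.0371] -> [0.542 0.06  0.036] shift [ 0.0747 -0.0001  0.0011] turn -0.0
```

Emit:
servo_tool(steps=[[0, 0.004, 0, 0, 0], [0, 0.01, 0, 0, 0], [0, 0.017, 0, 0, 0], [0, 0.024, 0, 0, 0], [0, 0.031, 0, 0, 0], [0, 0.038, 0, 0, 0], [0, 0.045, 0, 0, 0], [0, 0.052, 0, 0, 0], [0, 0.057, 0, 0, 0], [0, 0.06, 0, 0, 0]])

```text
time: 4.15
ee_pos: [0.5276, 0.0569, 0.0364]
tcp_rot: [0.996, 0.094, 0.0, -0.0]
force: [-2.9, -0.4, 1.5]
opening: 0.005
```

Emit:
servo_tool(steps=[[0, 0.003, 0, 0, 0], [0, 0.006, 0, 0, 0], [0, 0.009, 0, 0, 0], [0, 0.011, 0, 0, 0], [0, 0.011, 0, 0, 0]])

```text
time: 4.65
ee_pos: [0.5385, 0.0589, 0.0365]
tcp_rot: [0.996, 0.094, 0.001, -0.0]
force: [-0.1, -0.5, -0.3]
opening: 0.001
```

```bash
python3 -c "
from h import *
go(np.load('box.npy'),(-.083,0,.036))"
```

```text
t 4.65 F [-0.1 -0.5 -0.3] now box [-0.0864 -0.0001  0.0365] -> [0.542 0.06  0.036] shift [ 0.0034 -0.0001  0.0005] turn -0.1
```

Sliding easily and not yet at the stop. I'll go on 1 mm per row until the force rises.

Emit:
servo_tool(steps=[[0, 0.001, 0, 0, 0], [0, 0.002, 0, 0, 0], [0, 0.003, 0, 0, 0], [0, 0.004, 0, 0, 0]])

```text
time: 5.05
ee_pos: [0.5415, 0.0595, 0.0365]
tcp_rot: [0.996, 0.094, -0.0, 0.0]
force: [-4.9, -0.9, 3.0]
opening: 0.004
```

Emit:
servo_tool(steps=[[0, 0.0005, 0, 0, 0], [0, 0.001, 0, 0, 0], [0, 0.0015, 0, 0, 0]])

```text
time: 5.35
ee_pos: [0.5415, 0.0595, 0.0364]
tcp_rot: [0.996, 0.094, -0.002, 0.0]
force: [-6.3, -1.5, 4.6]
opening: -0.0
```

Emit:
servo_tool(steps=[[0, 0.001, 0, 0, 0], [0, 0.002, 0, 0, 0], [0, 0.003, 0, 0, 0], [0, 0.003, 0, 0, 0]])

```text
time: 5.75
ee_pos: [0.5412, 0.0594, 0.0361]
tcp_rot: [0.996, 0.094, -0.005, 0.0]
force: [-10.9, -1.1, 8.5]
opening: 0.004
```

Emit:
servo_tool(steps=[[0, -0.01, 0, 0, 0], [0, -0.03, 0, 0, 0], [0, -0.06, 0, -0.01, 0], [0, -0.08, 0, -0.05, 0], [0, -0.1, 0, -0.09, 0], [0, -0.12, 0, -0.1, 0], [0, -0.12, 0, -0.1, 0]])

```text
time: 6.45
ee_pos: [0.4284, 0.0378, 0.1383]
tcp_rot: [0.996, 0.094, 0.002, -0.0]
force: [-0.1, 0.6, -1.0]
opening: 0.006
```

```bash
python3 -c "
from h import *
p=np.load('box.npy')
go(p,(-.20,.18,.14))
go(p,(-.20,.18,.14),-90)
from rig import capture
c=capture('wrist');cv2.imwrite('pics/w2.png',c['pixels'])"
```

```text
t 6.45 F [-0.1  0.6 -1. ] now box [-0.1986 -0.0002  0.1383] -> [0.393 0.214 0.14 ] shift [-0.0017 -0.1802 -0.0017] turn -0.1
t 6.45 F [-0.1  0.6 -1. ] now box [-0.1986 -0.0002  0.1383] -> [0.393 0.214 0.14 ] shift [-0.0017 -0.1802 -0.0017] turn 89.9
```

View pics/w2.png

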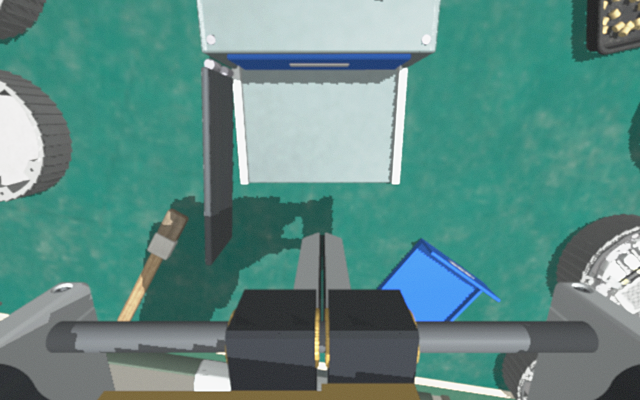

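The tray is home: the blue panel is flush in the opening at (230–410, 62), and the plate in front is empty. Next is the door. It stays at (207–230, 65–260), with the brush on the table beyond it.

Emit:
servo_tool(steps=[[0, 0, -0.03, 0, 0], [0, 0, -0.07, 0, 0], [0, 0, -0.11, 0, 0], [0, 0, -0.14, 0, 0], [0, 0, -0.14, 0, 0], [0, 0, -0.14, 0.03, 0], [0, 0, -0.14, 0.06, 0], [0, 0, -0.14, 0.093, 0], [0, 0, -0.14, 0.093, 0]])

```text
time: 7.4
ee_pos: [0.4007, 0.1741, 0.0397]
tcp_rot: [0.996, 0.094, -0.003, 0.001]
force: [-0.4, 0.9, -0.2]
opening: 0.004
```

```bash
python3 - <<'E'
from h import *
from rig import sense
p=np.load('box.npy');s=sense();n=w2b(p,s["ee_pos"])[0];print(s["time"],n,s["force"],s["joint_positions"].round(2))
for th in [1.65,1.6,1.5,1.4,1.3,1.2,1.1,1,.9,.8,.7,.6,.5,.4,.3,.2,.1,.05,0]:
    c,q=np.cos(th),np.sin(th);r=.12
    t=np.array([-.081,.082])+r*np.array([-q,-c])-(.003+.008*abs(c)+.0125*q)*np.array([c,-q])
    print(th,t.round(3),"shift",(t[0]-n[0]).round(3),(-(t[1]-n[1])).round(3))
E
```

```text
7.4 [-0.20018205  0.13888432  0.03965634] [-0.43355781  0.9486922  -0.23818501] [-0.48  0.64  0.01  2.23 -0.01  0.28 -1.84]
1.65 [-0.199  0.108] shift 0.001 0.031
1.6 [-0.2    0.101] shift -0.0 0.038
1.5 [-0.202  0.09 ] shift -0.002 0.049
1.4 [-0.202  0.078] shift -0.002 0.061
1.3 [-0.201  0.066] shift -0.001 0.072
1.2 [-0.199  0.055] shift 0.001 0.084
1.1 [-0.196  0.043] shift 0.004 0.095
1 [-0.192  0.032] shift 0.009 0.107
0.9 [-0.186  0.021] shift 0.014 0.118
0.8 [-0.179  0.011] shift 0.021 0.128
0.7 [-0.171  0.001] shift 0.029 0.138
0.6 [-0.163 -0.008] shift 0.038 0.147
0.5 [-0.153 -0.016] shift 0.048 0.155
0.4 [-0.142 -0.023] shift 0.058 0.161
0.3 [-0.13  -0.028] shift 0.07 0.167
0.2 [-0.118 -0.033] shift 0.082 0.172
0.1 [-0.105 -0.036] shift 0.095 0.175
0.05 [-0.099 -0.037] shift 0.102 0.176
0 [-0.092 -0.038] shift 0.108 0.177
```

Emit:
servo_tool(steps=[[0, 0, 0.012, 0, 0], [0, 0, 0.024, 0, 0], [0, 0, 0.036, 0, 0], [0, -0.001, 0.049, 0, 0], [0, -0.001, 0.061, 0, 0], [0, 0, 0.072, 0, 0], [0, 0.001, 0.084, 0, 0], [0, 0.004, 0.095, 0, 0], [0, 0.009, 0.107, 0, 0], [0, 0.014, 0.118, 0, 0]])

```text
time: 8.4
ee_pos: [0.4386, 0.0612, 0.0439]
tcp_rot: [0.996, 0.094, 0.0, -0.0]
force: [-0.3, 1.6, 0.1]
opening: 0.007
```

Emit:
servo_tool(steps=[[0, 0.007, 0.01, 0, 0], [0, 0.015, 0.02, 0, 0], [0, 0.024, 0.029, 0, 0], [0, 0.034, 0.037, 0, 0], [0, 0.044, 0.043, 0, 0], [0, 0.056, 0.049, 0, 0], [0, 0.068, 0.054, 0, 0], [0, 0.08, 0.057, 0, 0], [0, 0.086, 0.058, 0, 0], [0, 0.09, 0.058, 0, 0]])

```text
time: 9.4
ee_pos: [0.5377, 0.0217, 0.0434]
tcp_rot: [0.996, 0.094, -0.0, 0.0]
force: [0.3, -0.5, -0.9]
opening: 0.006
```

```bash
python3 - <<'E'
from h import *
from rig import capture
go(np.load('box.npy'),(-.092,-.038,.04))
c=capture('top');cv2.imwrite('pics/t3.png',cv2.resize(c["pixels"][120:280,200:380],None,fx=3.5,fy=3.5,interpolation=cv2.INTER_CUBIC))
E
```

```text
t 9.4 F [ 0.3 -0.5 -0.9] now box [-0.0942 -0.0365  0.0434] -> [0.54  0.021 0.04 ] shift [0.0022 0.0015 0.0034] turn -0.1
```

View pics/t3.png

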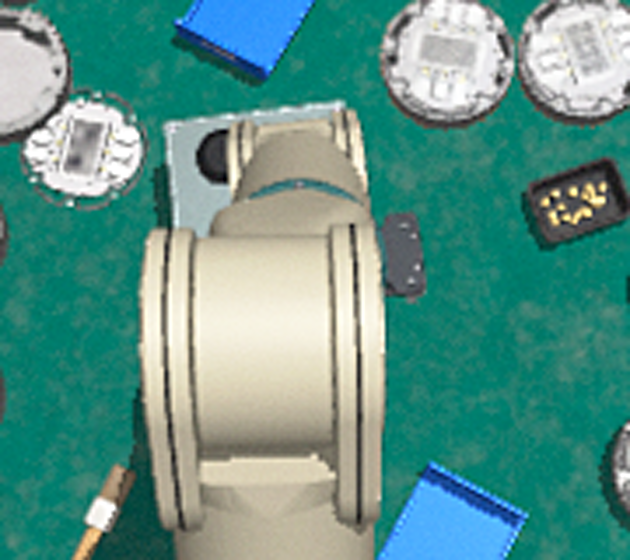

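The arm hides the door in this view, but the bystanders look unmoved. I'll press until the force rises at the hard stop.

Emit:
servo_tool(steps=[[0, 0.001, 0, 0, 0], [0, 0.002, 0, 0, 0], [0, 0.003, 0, 0, 0], [0, 0.004, 0, 0, 0], [0, 0.005, 0, 0, 0]])

```text
time: 9.95
ee_pos: [0.5394, 0.0225, 0.0433]
tcp_rot: [0.996, 0.094, -0.003, 0.0]
force: [-6.6, -0.4, 4.9]
opening: 0.007
```

Emit:
servo_tool(steps=[[0, 0.001, 0, 0, 0], [0, 0.002, 0, 0, 0], [0, 0.003, 0, 0, 0], [0, 0.003, 0, 0, 0]])

```text
time: 10.35
ee_pos: [0.5392, 0.0225, 0.043]
tcp_rot: [0.996, 0.094, -0.005, 0.0]
force: [-10.7, -0.7, 7.6]
opening: 0.008
```

Hard stop reached at box x ≈ -0.092, where a shut door should be. Backing off and looking.

Emit:
servo_tool(steps=[[0, -0.01, 0, 0, 0], [0, -0.03, 0, 0, 0], [0, -0.05, 0, -0.02, 0], [0, -0.07, 0, -0.06, 0], [0, -0.09, 0, -0.1, 0], [0, -0.1, 0, -0.12, 0], [0, -0.1, 0, -0.13, 0], [0, -0.1, 0, -0.13, 0]])

```text
time: 11.15
ee_pos: [0.4488, 0.0051, 0.1747]
tcp_rot: [0.996, 0.094, 0.002, 0.0]
force: [0.5, 1.3, -0.0]
opening: 0.005
```

```bash
python3 - <<'E'
from h import *
from rig import capture,sense
p=np.load('box.npy');s=sense();c=capture('wrist');cv2.imwrite('pics/w4.png',c['pixels'])
go(p,(-.0212,-.044,.14))
T=np.eye(4);T[:3,:3]=R.from_quat(s["tcp_rot"]).as_matrix();T[:3,3]=s["ee_pos"]
c["world_to_cam"]=np.linalg.inv(T@c["hand_eye"]);pickle.dump(c,open("w4.pkl","wb"))
g=c["pixels"].astype(int);m=((g[...,1]>150)&(g[...,1]-g[...,2]>90)&(g[...,1]-g[...,0]>60)).astype(np.uint8)
n,_,st,ce=cv2.connectedComponentsWithStats(m)
for i in np.argsort(-st[1:,4])[:2]+1:
    w=unproj(c,ce[i],.109);print(st[i],ce[i],w,w2b(p,w))
print("corners",proj(c,b2w(p,[(-.075,.082,.09),(-.075,-.082,.09),(-.084,.08,.086),(-.084,-.08,.086)])))
E
```

```text
t 11.2 F [-0.7  0.7 -0.9] now box [-0.1853 -0.036   0.1736] -> [0.611 0.028 0.14 ] shift [0.164  0.0078 0.0341] turn -0.1
[316   0  31  15 284] [329.3028169    6.18309859] [0.60487988 0.02859622 0.109     ] [[-0.02691355 -0.04236865  0.109     ]]
corners [[178.44355518  80.68825583]
 [376.08736962  80.64343671]
 [184.39002967  92.59691591]
 [372.37579823  92.55047899]]
```

View pics/w4.png

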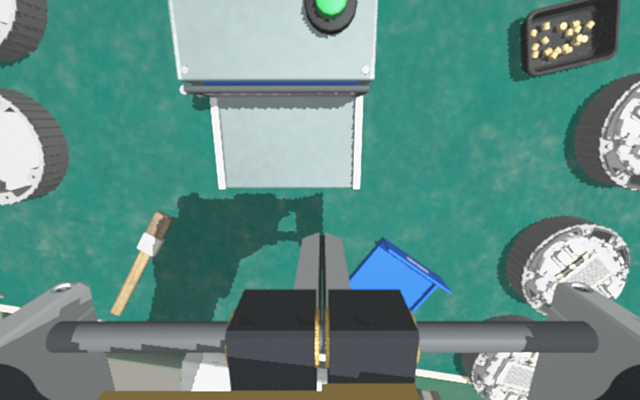

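The door is shut and parallel to the front: edge at row 90, columns 182–368, hinge at the left. The button is at about (330,5), and its lateral position agrees with the triangulation. I'll move above it.

Emit:
servo_tool(steps=[[0, 0.03, 0.002, 0, 0], [0, 0.07, 0.004, 0, 0], [0, 0.11, 0.006, 0, 0], [0, 0.14, 0.007, 0, 0], [0, 0.164, 0.0075, 0.01, 0], [0, 0.164, 0.0075, 0.03, 0], [0, 0.164, 0.0075, 0.04, 0], [0, 0.164, 0.0075, 0.04, 0], [0, 0.164, 0.0075, 0.04, 0]])

```text
time: 12.1
ee_pos: [0.6088, 0.0281, 0.1329]
tcp_rot: [0.996, 0.094, -0.001, 0.0]
force: [-0.1, -0.8, 0.1]
opening: 0.004
```

```bash
python3 - <<'E'
from h import *
from rig import capture
go(np.load('box.npy'),(-.0212,-.0437,.11))
c=capture('scene');cv2.imwrite('pics/s5.png',cv2.resize(c["pixels"][150:290,180:360],None,fx=4,fy=4,interpolation=cv2.INTER_CUBIC))
E
```

```text
t 12.1 F [-0.1 -0.8  0.1] now box [-0.0231 -0.0436  0.1329] -> [0.611 0.028 0.11 ] shift [0.002  0.0001 0.0229] turn -0.1
```

View pics/s5.png

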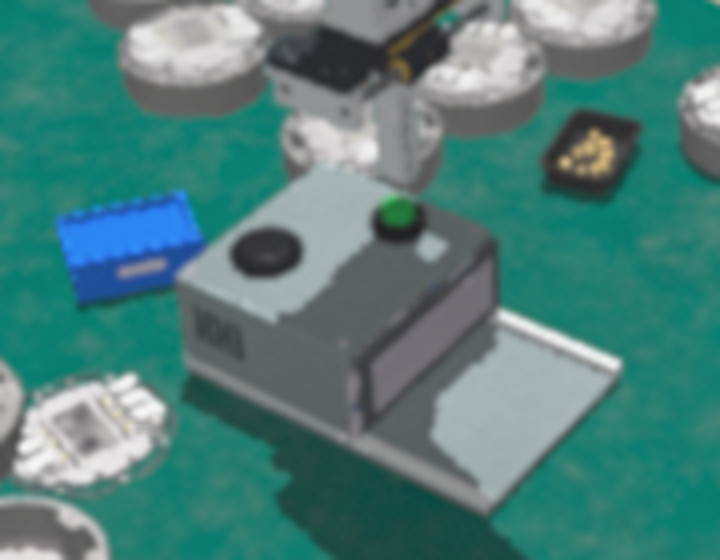

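The door is shut and the fingertips (400,180) stand directly above the green button (400,212). Pressing down now.

Emit:
servo_tool(steps=[[0, 0.002, 0, 0.008, 0], [0, 0.002, 0, 0.016, 0], [0, 0.002, 0, 0.022, 0], [0, 0.002, 0, 0.025, 0], [0, 0.002, 0, 0.027, 0], [0, 0.002, 0, 0.029, 0], [0, 0.002, 0, 0.031, 0]])

```text
time: 12.85
ee_pos: [0.6113, 0.0285, 0.1056]
tcp_rot: [0.996, 0.094, 0.0, 0.0]
force: [-8.8, -0.2, 34.1]
opening: 0.004
```

Emit:
servo_tool(steps=[[0, 0, 0, 0.001, 0], [0, 0, 0, 0.002, 0]])

```text
time: 13.05
ee_pos: [0.6114, 0.0285, 0.1055]
tcp_rot: [0.996, 0.094, 0.001, 0.0]
force: [-11.9, -1.3, 40.6]
opening: 0.006
```

Emit:
servo_tool(steps=[[0, 0, 0, 0.001, 0], [0, 0, 0, 0.002, 0]])

```text
time: 13.25
ee_pos: [0.6115, 0.0285, 0.1052]
tcp_rot: [0.996, 0.094, 0.001, 0.0]
force: [-14.8, -1.7, 50.8]
opening: 0.005
```

It hit a hard stop at z = 0.1055 with more force than needed. I'll release in small steps and read the spring to see whether that was the full 6 mm travel.

Emit:
servo_tool(steps=[[0, 0, 0, -0.004, 0], [0, 0, 0, -0.007, 0], [0, 0, 0, -0.007, 0]])

```text
time: 13.55
ee_pos: [0.6112, 0.0285, 0.1063]
tcp_rot: [0.996, 0.094, 0.0, 0.0]
force: [-2.2, 0.1, 3.7]
opening: 0.004
```

Emit:
servo_tool(steps=[[0, 0, 0, -0.002, 0], [0, 0, 0, -0.002, 0]])

```text
time: 13.75
ee_pos: [0.6112, 0.0284, 0.1073]
tcp_rot: [0.996, 0.094, -0.0, 0.0]
force: [-1.4, -0.2, 3.6]
opening: 0.003
```

Emit:
servo_tool(steps=[[0, 0, 0, -0.002, 0], [0, 0, 0, -0.002, 0]])

```text
time: 13.95
ee_pos: [0.6113, 0.0285, 0.1093]
tcp_rot: [0.996, 0.094, -0.0, 0.0]
force: [-0.7, -0.9, 2.2]
opening: 0.007
```

Emit:
servo_tool(steps=[[0, 0, 0, -0.002, 0], [0, 0, 0, -0.002, 0]])

```text
time: 14.15
ee_pos: [0.6113, 0.0285, 0.1115]
tcp_rot: [0.996, 0.094, 0.0, 0.0]
force: [-0.4, 0.3, 1.5]
opening: 0.006
```

The spring read 3.7 N at 0.1063 m and 1.5 N at 0.1115 m. That matches 6 mm of travel with about 4 N at the bottom, so the button was fully down. Retreating for a final check.

Emit:
servo_tool(steps=[[0, 0, 0, -0.02, 0], [0, 0, 0, -0.05, 0], [0, 0, 0, -0.09, 0], [0, -0.03, 0.03, -0.11, 0], [0, -0.06, 0.07, -0.11, 0], [0, -0.09, 0.11, -0.11, 0], [0, -0.12, 0.15, -0.11, 0], [0, -0.14, 0.19, -0.11, 0], [0, -0.14, 0.22, -0.11, 0], [0, -0.14, 0.22, -0.11, 0]])

```text
time: 15.15
ee_pos: [0.5141, -0.2196, 0.2213]
tcp_rot: [0.996, 0.09, 0.0, 0.002]
force: [-0.0, -0.3, 0.1]
opening: 0.005
```

```bash
python3 - <<'E'
from h import *
from rig import capture,sense
print(sense()["time"],sense()["force"])
a=capture('scene')["pixels"];b=capture('top')["pixels"]
d=pickle.load(open("c0.pkl","rb"))
f=lambda i,y,x:cv2.resize(i[y:y+150,x:x+200],None,fx=2,fy=2)
cv2.imwrite('pics/f6.png',np.vstack([np.hstack([f(d["scene"]["pixels"],160,180),f(a,160,180)]),np.hstack([f(d["top"]["pixels"],140,215),f(b,140,215)])])[:600])
E
```

```text
15.15 [-0.02280832 -0.25548772  0.05713676]
```

View pics/f6.png

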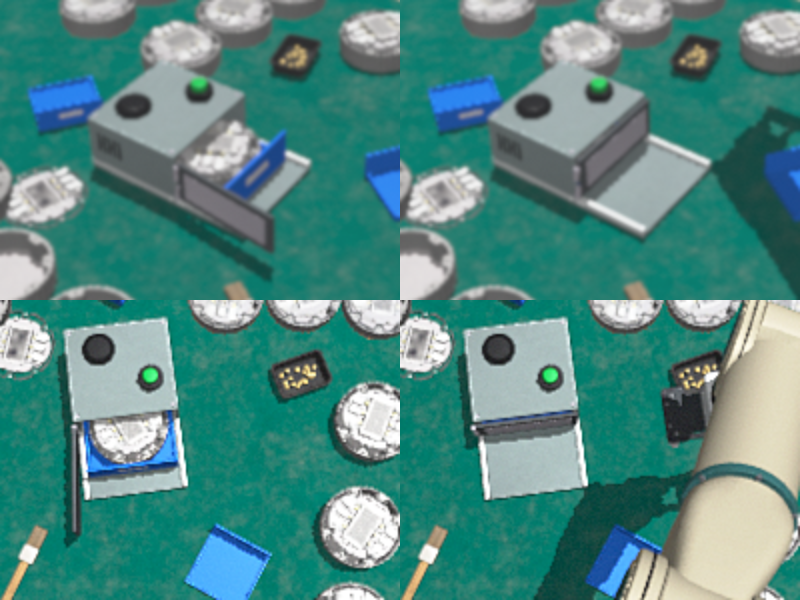

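The before/after pair shows the tray in, the door flat against the front, the button up again and the neighbours where they were. The robot is clear of everything.

```bash
python3 -c "
from rig import *
print(hand_in())"
```

```text
the job is handed in; nothing more can be done
None
```

The job is done and handed in at about 15 s of the 54 s allowed. I pushed the tray fully home, shut the door, then pressed and released the green button, in that order and with closed fingertips only.

- **Tray:** it met the back wall at the expected depth (fingertips at box x ≈ -83 mm), and the wrist picture showed its front panel flush with the box front.
- **Door:** it reached its hard stop at box x ≈ -92 mm, where a shut door should be, and the pictures show it flat against the front.
- **Button:** it stopped at z ≈ 0.1055 m. On release the spring force fell from 3.7 N to 1.5 N over 5 mm, which fits the full 6 mm travel at about 4 N. It was up again in the last picture.
- **Bystanders:** those visible in the last pictures had not moved. The arm hid part of the right side of the table in the final top view, so I could not check everything there.

**Discrepancies:** I pressed the button harder than needed, with about 51 N upward on the fingertips at the stop. That is under the 120 N wrist limit, and the 40 N limit is for the arm and gripper body, which were clear. The button top was also about 3 mm higher than I had estimated from the cameras (0.112 m against 0.109 m), which had no effect on the result.

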